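Open the snap-locked filter cover

TASK

Open the filter chamber of the low white bench filter unit: with your fingertips press the snap tab beside the cover all the way down, then push the released cover along its grooves until the round filter opening is completely uncovered. Only press and push, never lift the cover, and leave the tab down, the cover lying in its grooves and the vials, stopper, beaker and dish around the unit where they stand. Finish with the hand clear of everything.

Things in the scene. Friction and masses are not known exactly. Their poses are not given: they have to be found in the camera images.
- filter_unit: Low white bench filter unit, fixed, flat deck 50 mm above the worktop, yaw varies. Origin on the worktop; in its frame the housing spans x -98..68, y -129..129 mm. Two aluminium grooves run along y at x = +-(50..61.5) mm from y -81 to 129 mm, tops 11.5 mm above the deck. The deck behind the cover (y -129..-83 mm) is flat and free, room for fingertips.
- opening (a point): Centre of the round filter opening in the deck, 70 mm across, at x 0, y -33 mm, z 50 mm in the unit's frame; hidden under the seated cover. It is wholly uncovered once the cover has moved 85 mm towards the unit's +y.
- stop_bar (a point): Middle of the foot of the stop bar's inner face, at x 0, y +121 mm, z 50 mm in the unit's frame; the bar is 10 mm high. The cover meets it after sliding 104 mm from its seat.
- cover: Loose grey sliding cover: block 96 (x) x 100 (y) x 24 (z) mm with 6 mm high flanges (108 mm over them) caught under the groove lips, 1.5 mm play. Origin at the centre of its underside, axes as the unit's. Seated at y -33 mm in the unit's frame, on the deck. About 0.2 kg, slides towards the unit's +y with 1 to 3 N once released; before that the tab's tooth blocks it after about 2.5 mm.
- cover_rear (a point): Middle of the cover's upright rear face (96 mm wide, 24 mm high), where it is pushed: 50 mm behind the cover's origin on its -y side, 12 mm above the deck.
- tab (a joint): Travel of the black snap tab, m: 0 = up (locked), 0.009 = pressed right down on its stop (released). It moves straight down with about 3 N, has no return spring and stays where it is left. The tooth is wholly below the deck from 0.006.
- tab_top (a point): Centre of the tab's top face, a black ribbed pad 28 (x) x 32 (y) mm beside the groove on the unit's -x side, at x -80, y 24.5 mm in the unit's frame. Its top is 72 mm above the worktop when up, 63 mm when down (then 1.5 mm above the groove's top). A 7 mm high white collar stands round its foot.
- vial_1: Capped sample vial, 30 mm across, 56 mm tall, loose bystander; origin at the centre of its underside
- vial_2: Second capped sample vial like the first, 30 mm across, 56 mm tall, loose bystander; origin at the centre of its underside
- stopper: Brown rubber stopper standing on the table, 29 mm across, 28 mm tall, loose bystander; origin at the centre of its underside
- beaker_50: Small glass beaker, 48x54x58 mm, loose bystander; origin at the centre of its underside
- petri_2: Clear petri dish, 69 mm across, 17 mm tall, loose bystander; origin at the centre of its underside
Things that resemble listed ones, but are neither listed nor needed, are in the scene too. What is meant by the cover is not orange or turquoise, and is the larger of those in its own colour.

How it is judged:
On the way, in this order (a step that is already met when the one before it is completed fails the run):
1. the snap tab is pressed down while the cover is still on its seat (value of joint tab above 0.007 m and y of cover in the frame of filter_unit below -0.025 m), for 0.1 s.
2. the released cover is pushed off its seat, the opening uncovered (y of cover in the frame of filter_unit above 0.051 m and value of joint tab above 0.007 m), for 0.2 s.
At the end, for the whole second after the job is handed in: The tab is down (at least 7 of 9 mm) and the cover has been pushed at least 84 mm from its seat so that the opening is uncovered; it lies flat in its grooves (within 4 mm of the deck height, level and straight) and at rest; every bystander is within 20 mm of where it stood (all of step 2 and z of cover in the frame of filter_unit between 0.046 and 0.054 m and angle between cover's own z axis and vertical below 0.06 rad and linear speed of cover below 0.01 m/s and angle between the y axis of cover and the y axis of filter_unit, either way round below 0.1 rad and distance of each of vial_1, stopper, vial_2, beaker_50, petri_2 from where it was at the start of the episode below 0.02 m); the robot touches nothing.
It fails at once if the cover is lifted or carried (12 mm above the deck, or tipped) (z of cover in the frame of filter_unit above 0.062 m or angle between cover's own z axis and vertical above 0.25 rad).
It fails at once if the cover is forced past the unpressed tab (y of cover in the frame of filter_unit above -0.021 m and value of joint tab below 0.004 m).
It fails at once if a bystander is lifted, knocked over or pushed away (distance of any of vial_1, stopper, vial_2, beaker_50, petri_2 from where it was at the start of the episode above 0.02 m or angle between any of vial_1, stopper, vial_2, beaker_50, petri_2's own z axis and vertical above 0.5 rad).
It also fails if it takes over 42 s, if anything falls off the work surface, if the arm or the gripper's body presses on something with over 40 N, if the wrist force passes 120 N, or if a joint passes its speed limit or range.

ROBOT

A 7-joint arm with a two-finger parallel gripper is mounted at the origin on a cart in front of the work surface, level with it; the furniture and walls round the work are solid. World frame = base frame: x ahead of the robot, y to its left, z up, the work surface at z = 0. Lengths are in m, angles in rad, forces in N, time in s.
With the tool pointing down it reaches from about 0.4 to 0.85 m from the base axis. Payload 10.4 kg.
Tool frame: the origin (TCP) lies midway between the tips of the shut fingers; the grasp point (between the pads) lies 19 mm behind it; z points along the fingers, y is the line along which they close (so a half turn about z gives the same grasp; the last joint's range is limited). The gripper opens to 87 mm and grips with 3 to 60 N. Pads are 19 mm wide; open, the fingers measure 117 mm over their backs; the gripper's body (75 mm by 190 mm) begins 51 mm behind the grasp point.
Start: joints at [1.228, 0.332, -0.065, 1.46, 0.022, 1.35, -0.088], TCP at [0.197, -0.593, 0.223] pointing down, gripper open.
Joint ranges: [-2.6, 2.6], [-0.5, 2.12], [-1.47, 1.34], [0.16, 2.42], [-1.27, 4.41], [0.06, 2.06], [-2.6, 2.6]. Speed limits (rad/s): [2.22, 2.22, 2.79, 2.79, 3.14, 3.14, 3.14].

INTERFACE

Orientations are given as a unit quaternion [x, y, z, w].
In Python, from bench import r gives the robot as it stands.
- The arm moves only by the tool arm_command, never from a script. Its argument "moves" is one flat list of numbers, 4 for each row, row after row: the shift along the tool's x, y, z in cm, then the turn about the tool's z in degrees. A call has 1 to 12 rows; each row shifts and turns the commanded pose from where the row before left it, along the tool's axes as they then stand; what a row does not reach is not made up. A row lasts 1/12 s, in which the tool goes at most 41.7 mm and 7.16 degrees, less where a joint would pass 70% of its speed; a pose out of reach is approached as far as the arm can. A call with a gripper value outside its range is refused whole. "fingers" is the opening in per cent of the stroke, from 0 (shut) to 100 (fully open), set as the call begins (left out, the last holds). The fingers move at their own pace and stop on an object; "squeeze" is the grip in N (left out, the last holds). Time passes only in rows, so rows that do not move let the fingers close. It gives the time, the measured TCP pose, the force, the opening and the grip force at its end, in the units of the state.
- r.read_state(): the state, without advancing time (a new reading comes with each control period).
- r.camera(name): name is "scene" or "top" or "wrist"; returns the picture (400x640x3 uint8, red, green, blue); there is no depth.
- r.camera_info(name): a dict with "fx", "fy", "cx", "cy" (pixels), "origin" and "attitude" of the camera in the world. Camera axes: x right, y up, looking along -z (the intrinsics and any distortion apply to the point x, -y, -z); pixel columns grow to the right and rows downward; lengths in m; the calibration is good to about 2 mm. A picture is of the moment at which its call begins: read the wrist's pose just before it. camera_info takes no time and is no camera call; for the wrist camera it gives the pose at the moment of the call.
- r.close_job(): hands the job in; it is judged then, once.
The state is a dict: "time": time; "joint_positions": joint angles; "joint_vel": joint speeds; "joint_torque": joint torques, N m; "ee_pos": TCP position; "eef_rot": TCP orientation; "ft_force": force on the tool from outside, world axes, zero at the start; "torque": the same for the moment, N m; "width": finger opening in m; "grip_force": force on a finger pad.
Only numpy, scipy, OpenCV 4.12 (cv2) and the standard library are available. Lean on these libraries where they do the work, as an engineer would, in place of code of your own. Each camera call takes 0.05 s, during which the arm holds its last target. There are 200 camera calls.

## Working session

There is one attempt and no reset: what is moved stays moved. The work goes in short steps, Python scripts to look and compute and a tool call to move; the robot and the scene stay as the last step left them, time stands still between calls to the robot, and variables do not carry over. Pictures are saved under pics/ and viewed, at most 10 in all, crops included, and the job is handed in when it is done.

Besides the shell and the picture viewer there is one more tool, called after "Emit:" by a JSON object that holds its "name" and its "arguments", one argument or row to a line. arm_command: Moves the arm, as the interface text tells. Its arguments: {"type":"object","properties":{"moves":{"type":"array"},"fingers":{"type":"number"},"squeeze":{"type":"number"}},"required":["moves"]}

```bash
mkdir -p pics; ls; python3 - <<'E'
from bench import r
import cv2
for n in("top","scene"):
    im=r.camera(n); cv2.imwrite(f"pics/{n}0.png",im[:,:,::-1]); print(n,r.camera_info(n))
s=r.read_state();print(s)
E
```

```text
pics
top {'fx': 451.66129734749154, 'fy': 451.66129734749154, 'cx': 317.8791322541815, 'cy': 205.18121525230293, 'origin': array([ 0.33908978, -0.00886627,  1.16900208]), 'attitude': array([-0.07409177,  0.07943318,  0.7085235 , -0.69727701])}
scene {'fx': 372.9162271771033, 'fy': 372.9162271771033, 'cx': 324.94725127977716, 'cy': 201.506104012486, 'origin': array([0.20403845, 0.74734042, 0.56816976]), 'attitude': array([-0.10834479,  0.48606545,  0.84821336, -0.18037709])}
{'time': 0.1, 'joint_positions': array([ 1.22838075,  0.33281551, -0.06469171,  1.46087415,  0.02156673,
        1.34986958, -0.08851141]), 'joint_vel': array([ 0.00017711, -0.00086322,  0.00112501, -0.00270299,  0.0008698 ,
        0.00018383,  0.00069841]), 'joint_torque': array([ 8.98135113e-04, -6.24546504e+01,  2.43934774e-02, -3.90718603e+01,
       -6.14159019e-02,  3.65299650e-02,  5.85322255e-05]), 'ee_pos': array([ 0.19638904, -0.59297915,  0.22182116]), 'eef_rot': array([ 9.87242326e-01,  1.59223695e-01, -1.14700579e-04, -6.26090375e-04]), 'ft_force': array([ 0.2522915 , -0.1368068 , -0.34118311]), 'torque': array([ 0.00744433, -0.05931077,  0.0026845 ]), 'grip_force': 0.0, 'width': 0.08673100870334745}
```

View pics/top0.png

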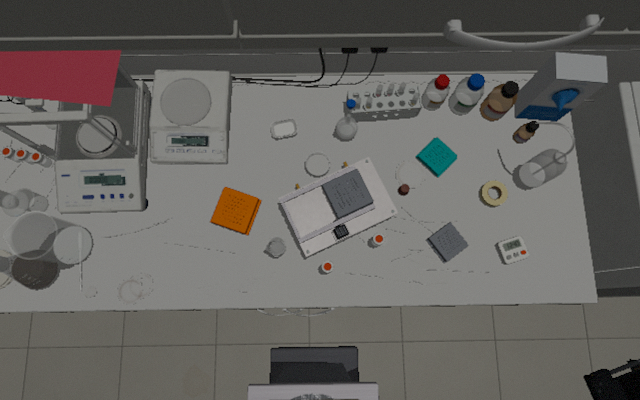

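View pics/scene0.png

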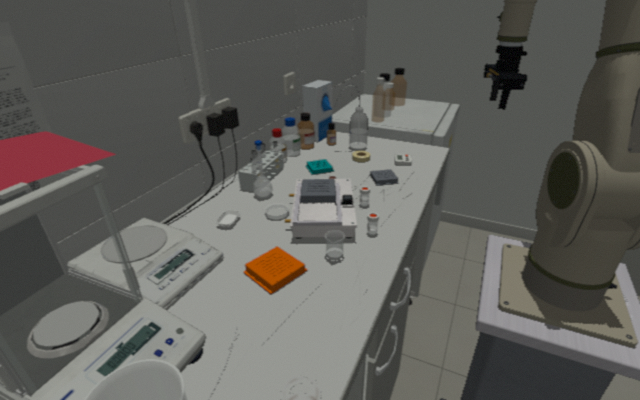

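The top view shows the white unit around (337,205) with a grey cover in its grooves at (348,193) and the black tab at (341,232). Vials are at (327,267) and (378,240), the stopper at (404,189), the beaker at (276,247) and the dish at (317,164).

Things that could be taken for the cover:
- grey block in the unit (348,193)
- smaller grey plate on the table (447,242)
- orange block (236,210)
- turquoise block (437,157)

I choose (348,193), the larger grey one, which sits in the grooves. A close crop will check that.

```bash
cat > h.py <<'E'
import numpy as np, cv2
from scipy.spatial.transform import Rotation as R
def ray(ci,uv,z):
    uv=np.atleast_2d(uv).astype(float)
    d=np.c_[(uv[:,0]-ci["cx"])/ci["fx"],-(uv[:,1]-ci["cy"])/ci["fy"],-np.ones(len(uv))]
    d=R.from_quat(ci["attitude"]).apply(d); o=np.array(ci["origin"])
    return o+d*((z-o[2])/d[:,2])[:,None]
def proj(ci,P):
    p=R.from_quat(ci["attitude"]).inv().apply(np.atleast_2d(P)-ci["origin"])
    return np.c_[ci["cx"]-ci["fx"]*p[:,0]/p[:,2],ci["cy"]+ci["fy"]*p[:,1]/p[:,2]]
E
python3 - <<'E'
from bench import r
from h import *
im=r.camera("top"); ci=r.camera_info("top"); print(ci.keys())
c=im[140:290,250:430,::-1]
cv2.imwrite("pics/crop.png",cv2.resize(c,None,fx=4,fy=4,interpolation=cv2.INTER_CUBIC))
for n,uv,z in [("unit",(337,205),.05),("cover",(348,193),.074),("tab",(341,232),.072),("v1",(327,267),.056),("v2",(378,240),.056),("stop",(404,189),.028),("beak",(276,247),.03),("petri",(317,164),.017)]:
    print(n,ray(ci,uv,z).round(3))
E
```

```text
dict_keys(['fx', 'fy', 'cx', 'cy', 'origin', 'attitude'])
unit [[ 0.586 -0.068  0.05 ]]
cover [[ 0.611 -0.095  0.074]]
tab [[ 0.513 -0.075  0.072]]
v1 [[ 0.43  -0.039  0.056]]
v2 [[ 0.494 -0.167  0.056]]
stop [[ 0.631 -0.245  0.028]]
beak [[0.484 0.088 0.03 ]]
petri [[ 0.706 -0.019  0.017]]
```

View pics/crop.png

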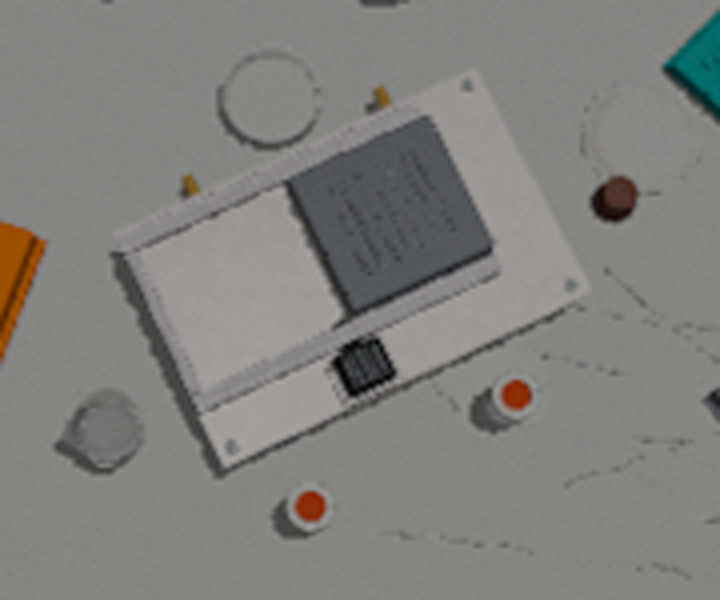

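The crop shows the larger grey block in the grooves, with its rear at the upper right. The pad is at crop (365,366) and the deck behind the cover is free. I'll fit the unit's pose from these corners.

```bash
python3 - <<'E'
from bench import r
from h import *
ci=r.camera_info("top")
px=np.array([(477,72),(590,290),(222,470),(432,115),(492,246),(355,310),(290,182),(365,366)],float)
px=(px+.5)/4-.5+[250,140]
L=np.array([(68,-129,50),(-98,-129,50),(-98,129,50),(48,-83,74),(-48,-83,74),(-48,17,74),(48,17,74),(-80,24.5,72)])/1000
W=np.vstack([ray(ci,p,l[2]) for p,l in zip(px,L)])
c=lambda a:a[:,:2]-a[:,:2].mean(0)
a,b=c(L),c(W); yaw=np.arctan2((a[:,0]*b[:,1]-a[:,1]*b[:,0]).sum(),(a*b).sum())
M=R.from_euler('z',yaw).as_matrix()
t=W.mean(0)-M@L.mean(0); t[2]=0
np.savez("pose.npz",M=M,t=t)
print(np.degrees(yaw),t,((L@M.T+t-W)[:,:2]*1000).round(1))
for n,p in dict(tab=(-80,24.5,72),rear=(0,-83,62),behind=(0,-107,60),end=(0,5,60)).items(): print(n,(M@(np.array(p)/1000)+t).round(4))
s=r.read_state(); print(R.from_quat(s["eef_rot"]).as_matrix().round(3),s["ee_pos"])
for n,uv in dict(v1=(327,267),v2=(378,240),st=(404,189),bk=(276,247),pe=(317,164)).items(): print(n,((ray(ci,uv,.05)[0]-t)@M*1000).round(0))
E
```

```text
24.314549170231903 [ 0.59820983 -0.06376711  0.        ] [[ 2.4  0.8]
 [-3.3 -1.9]
 [ 0.5 -0.9]
 [ 1.3  1.7]
 [-0.7 -3.5]
 [-2.6  1.3]
 [ 2.5  2.2]
 [-0.1  0.3]]
tab [ 0.5152 -0.0744  0.072 ]
rear [ 0.6324 -0.1394  0.062 ]
behind [ 0.6423 -0.1613  0.06  ]
end [ 0.5962 -0.0592  0.06  ]
[[ 0.949  0.314 -0.   ]
 [ 0.314 -0.949  0.001]
 [-0.    -0.001 -1.   ]] [ 0.19641138 -0.59305293  0.22198332]
v1 [-143.   91.   50.]
v2 [-137.  -53.   50.]
st [ -48. -172.   50.]
bk [-44. 185.  50.]
pe [107.   1.  50.]
```

Emit:
{"name": "arm_command", "arguments": {
  "moves": [0, 0, 0, -7, 0, 0, 0, -7, 0, 0, 0, -7, 0, 0, 0, -7, 0, 0, 0, -7, 0, 0, 0, -7, 0, 0, 0, -7, 0, 0, 0, -7, 0, 0, 0, -7, 0, 0, 0, -7, 0, 0, 0, -7, 0, 0, 0, -7],
  "fingers": 0
}}

```text
time: 1.15
ee_pos: [0.1964, -0.5932, 0.2222]
eef_rot: [0.625, 0.781, 0.0, -0.0]
ft_force: [0.1, 0.3, 0.6]
width: 0.0151
grip_force: 0.0
```

Emit:
{"name": "arm_command", "arguments": {
  "moves": [0, 0, 0, -6, 0, 0, 0, -6, 0, 0, 0, 0]
}}

```text
time: 1.4
ee_pos: [0.1963, -0.5932, 0.2222]
eef_rot: [0.54, 0.842, 0.0, -0.0]
ft_force: [0.6, -0.4, -0.2]
width: 0.0017
grip_force: 0.0
```

```bash
cat > go.py <<'E'
import sys
from bench import r
from h import *
p=np.load("pose.npz");M,t=p["M"],p["t"]
s=r.read_state();T=R.from_quat(s["eef_rot"])
tgt=M@(np.array([float(a) for a in sys.argv[1:4]])/1000)+t
print("unit-frame tcp mm",(M.T@(s["ee_pos"]-t)*1000).round(1),"tool cm to go",(T.inv().apply(tgt-s["ee_pos"])*100).round(2))
A=T.as_matrix();e=M.T@A; print("tool x yaw in unit",np.degrees(np.arctan2(e[1,0],e[0,0])).round(2),"tilt z",A[:,2].round(3),"F",s["ft_force"].round(1),"t",s["time"],"w",s["width"],"q",s["joint_positions"].round(2))
E
python3 go.py -80 24.5 120
```

```text
unit-frame tcp mm [-584.2 -317.   222.2] tool cm to go [33.9  50.59 10.25]
tool x yaw in unit 90.28 tilt z [-0.     0.001 -1.   ] F [ 0.6 -0.4 -0.2] t 1.4 w 0.0017462015646424868 q [ 1.4   0.35 -0.29  1.45  0.1   1.36  1.54]
```

Emit:
{"name": "arm_command", "arguments": {
  "moves": [1.5, 2.3, 0, 0, 1.5, 2.3, 0, 0, 1.5, 2.3, 0, 0, 1.5, 2.3, 0, 0, 1.5, 2.3, 0, 0, 1.5, 2.3, 0, 0, 1.5, 2.3, 0, 0, 1.5, 2.3, 0, 0, 1.5, 2.3, 0, 0, 1.5, 2.3, 0, 0, 1.5, 2.3, 0, 0, 1.5, 2.3, 0, 0]
}}

```text
time: 2.4
ee_pos: [0.3743, -0.3144, 0.2225]
eef_rot: [0.544, 0.839, -0.0, 0.0]
ft_force: [0.5, 0.1, -0.1]
width: 0.0005
grip_force: 0.0
```

Emit:
{"name": "arm_command", "arguments": {
  "moves": [1.5, 2.3, 0, 0, 1.5, 2.3, 0, 0, 1.5, 2.3, 0, 0, 1.5, 2.3, 0, 0, 1.5, 2.3, 0, 0, 1.5, 2.3, 0, 0, 1.5, 2.3, 0, 0, 1.5, 2.3, 0, 0, 1.5, 2.3, 0, 0, 1.5, 2.3, 0, 0, 0, 0, 0, 0, 0, 0, 0, 0]
}}

```text
time: 3.4
ee_pos: [0.522, -0.0826, 0.2224]
eef_rot: [0.542, 0.84, 0.0, -0.0]
ft_force: [0.2, -0.0, -0.6]
width: 0.0006
grip_force: 0.0
```

```bash
python3 go.py -80 24.5 120
```

```text
unit-frame tcp mm [-77.2  14.2 222.4] tool cm to go [ 1.02 -0.28 10.24]
tool x yaw in unit 90.01 tilt z [-0.     0.001 -1.   ] F [ 0.2 -0.  -0.6] t 3.4 w 0.0006178199662410639 q [ 0.76  0.19 -0.76  1.68  0.14  1.32  0.39]
```

Emit:
{"name": "arm_command", "arguments": {
  "moves": [0.5, -0.15, 1, 0, 0.5, -0.15, 1, 0, 0, 0, 2, 0, 0, 0, 2, 0, 0, 0, 0, 0, 0, 0, 0, 0]
}}

```text
time: 3.9
ee_pos: [0.5134, -0.0768, 0.1615]
eef_rot: [0.543, 0.84, -0.001, -0.001]
ft_force: [0.8, -0.0, 0.3]
width: 0.0003
grip_force: 0.0
```

```bash
python3 go.py -80 24.5 72; python3 - <<'E'
from bench import r
from h import *
ci=r.camera_info("wrist"); im=r.camera("wrist"); p=np.load("pose.npz")
cv2.imwrite("pics/w1.png",im[:,:,::-1]); 
for q in [(-80,24.5,72),(-94,8.5,72),(-66,40.5,72),(-48,-83,74),(-48,17,74),(-98,129,50)]: print(q,proj(ci,p["M"]@(np.array(q)/1e3)+p["t"]).round(0))
E
```

```text
unit-frame tcp mm [-82.7  23.  161.5] tool cm to go [0.14 0.28 8.95]
tool x yaw in unit 89.92 tilt z [-0.003  0.    -1.   ] F [ 0.8 -0.   0.3] t 3.9 w 0.0003384657563871176 q [ 0.74  0.22 -0.76  1.78  0.17  1.2   0.36]
(-80, 24.5, 72) [[329. 209.]]
(-94, 8.5, 72) [[312. 228.]]
(-66, 40.5, 72) [[347. 189.]]
(-48, -83, 74) [[366. 328.]]
(-48, 17, 74) [[370. 218.]]
(-98, 129, 50) [[306.  71.]]
```

View pics/w1.png

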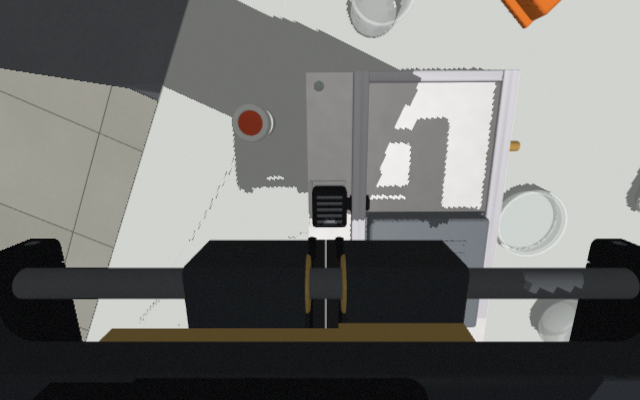

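The pad is at (330,206), against a predicted (329,209), and the housing corner matches too, so the pose is good. Now I'll press.

Emit:
{"name": "arm_command", "arguments": {
  "moves": [0.15, 0.3, 1.7, 0, 0, 0, 1.7, 0, 0, 0, 1.7, 0, 0, 0, 1.7, 0, 0, 0, 1.7, 0, 0, 0, 0, 0, 0, 0, 0, 0]
}}

```text
time: 4.53
ee_pos: [0.5171, -0.0739, 0.0782]
eef_rot: [0.542, 0.84, 0.0, -0.0]
ft_force: [0.5, 0.6, 1.4]
width: 0.0005
grip_force: 0.0
```

```bash
python3 go.py -80 24.5 63
```

```text
unit-frame tcp mm [-78.1  24.2  78.2] tool cm to go [ 0.03 -0.19  1.52]
tool x yaw in unit 89.98 tilt z [ 0.  0. -1.] F [0.5 0.6 1.4] t 4.5333 w 0.0005212100142969196 q [ 0.7   0.33 -0.74  1.86  0.26  1.04  0.28]
```

Emit:
{"name": "arm_command", "arguments": {
  "moves": [0, -0.2, 0.3, 0, 0, 0, 0.3, 0, 0, 0, 0.2, 0, 0, 0, 0.2, 0, 0, 0, 0.2, 0, 0, 0, 0.2, 0, 0, 0, 0.1, 0, 0, 0, 0, 0]
}}

```text
time: 5.2
ee_pos: [0.5157, -0.0749, 0.0634]
eef_rot: [0.542, 0.84, -0.0, 0.001]
ft_force: [-0.9, -1.2, 10.8]
width: 0.0006
grip_force: 5.6
```

```bash
python3 go.py -80 24.5 63
```

```text
unit-frame tcp mm [-79.8  23.9  63.4] tool cm to go [ 0.06 -0.02  0.04]
tool x yaw in unit 90.0 tilt z [ 0.001 -0.001 -1.   ] F [-0.9 -1.2 10.8] t 5.2 w 0.0005972701031957051 q [ 0.69  0.35 -0.73  1.88  0.27  1.01  0.27]
```

Emit:
{"name": "arm_command", "arguments": {
  "moves": [0, 0, 0.1, 0, 0, 0, 0.1, 0, 0, 0, 0, 0]
}}

```text
time: 5.45
ee_pos: [0.5158, -0.0749, 0.0631]
eef_rot: [0.542, 0.84, -0.001, 0.001]
ft_force: [-12.0, -1.3, 35.1]
width: 0.0006
grip_force: 17.2
```

Emit:
{"name": "arm_command", "arguments": {
  "moves": [0, 0, -1, 0, 0, 0, -2, 0, 0, 0, -2, 0, 0, 0, -2, 0, 0, 0, 0, 0]
}}

```text
time: 5.87
ee_pos: [0.5168, -0.0743, 0.1338]
eef_rot: [0.542, 0.84, 0.001, 0.002]
ft_force: [0.8, 0.1, -0.0]
width: 0.0004
grip_force: 0.0
```

```bash
python3 go.py 0 -112 110
```

```text
unit-frame tcp mm [-78.5  24.  133.8] tool cm to go [-13.59   7.84   2.44]
tool x yaw in unit 90.03 tilt z [ 0.004 -0.001 -1.   ] F [ 0.8  0.1 -0. ] t 5.8667 w 0.0003594871805084038 q [ 0.73  0.26 -0.76  1.81  0.2   1.14  0.33]
```

Emit:
{"name": "arm_command", "arguments": {
  "moves": [-2.2, 1.3, 0, 0, -2.2, 1.3, 0, 0, -2.2, 1.3, 0, 0, -2.2, 1.3, 0, 0, -2.2, 1.3, 0, 0, -2.2, 1.3, 0, 0, -0.4, 0, 0, 0, 0, 0, 0, 0, 0, 0, 0, 0],
  "fingers": 45
}}

```text
time: 6.62
ee_pos: [0.6416, -0.1655, 0.1297]
eef_rot: [0.542, 0.84, 0.0, -0.001]
ft_force: [-0.1, 0.3, -0.2]
width: 0.0386
grip_force: 0.0
```

```bash
python3 go.py 0 -112 58; python3 - <<'E'
from bench import r
from h import *
ci=r.camera_info("wrist"); im=r.camera("wrist"); p=np.load("pose.npz")
cv2.imwrite("pics/w2.png",im[:,:,::-1]); 
for q in [(-80,24.5,63),(-80,24.5,72),(-48,17,74),(48,17,74)]: print(q,proj(ci,p["M"]@(np.array(q)/1e3)+p["t"]).round(0))
E
```

```text
unit-frame tcp mm [  -2.4 -110.6  129.7] tool cm to go [-0.16  0.25  7.17]
tool x yaw in unit 90.03 tilt z [-0.001  0.001 -1.   ] F [-0.1  0.3 -0.2] t 6.6167 w 0.03859022929017333 q [ 0.65  0.56 -0.66  1.44  0.35  1.26  0.38]
(-80, 24.5, 63) [[201.  11.]]
(-80, 24.5, 72) [[195.   6.]]
(-48, 17, 74) [[249.  19.]]
(48, 17, 74) [[411.  19.]]
```

View pics/w2.png

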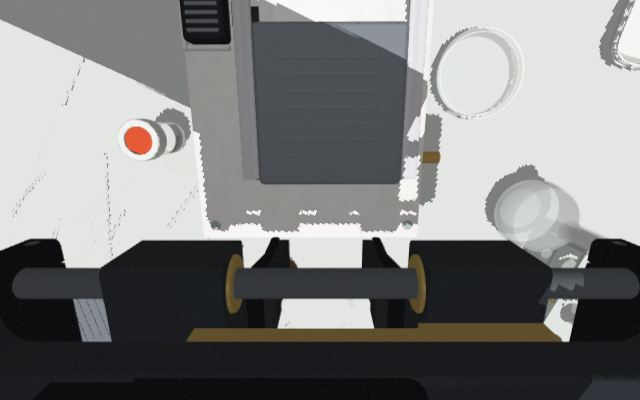

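The tab is now lower and the cover is still seated, its front edge at row 22 and its rear at row 183. The fingers are over the deck behind it, so I'll descend there.

Emit:
{"name": "arm_command", "arguments": {
  "moves": [-0.2, 0.25, 1.5, 0, 0, 0, 1.5, 0, 0, 0, 1.5, 0, 0, 0, 1.2, 0, 0, 0, 0.8, 0, 0, 0, 0.5, 0, 0, 0, 0, 0, 0, 0, 0, 0]
}}

```text
time: 7.33
ee_pos: [0.6455, -0.1671, 0.0608]
eef_rot: [0.542, 0.84, 0.0, 0.0]
ft_force: [0.7, 0.1, 0.2]
width: 0.0392
grip_force: 0.0
```

```bash
python3 go.py 0 -94 58
```

```text
unit-frame tcp mm [   0.5 -113.6   60.8] tool cm to go [ 1.96 -0.05  0.28]
tool x yaw in unit 90.01 tilt z [ 0. -0. -1.] F [0.7 0.1 0.2] t 7.3333 w 0.039168376713647465 q [ 0.63  0.63 -0.63  1.49  0.39  1.15  0.36]
```

Next I approach and push slowly. Cover contact is expected at TCP y ≈ -92.

Emit:
{"name": "arm_command", "arguments": {
  "moves": [0.7, 0, 0.2, 0, 0.7, 0, 0, 0, 0.5, 0, 0, 0, 0.5, 0, 0, 0, 0.5, 0, 0, 0, 0.5, 0, 0, 0, 0.5, 0, 0, 0, 0.5, 0, 0, 0]
}}

```text
time: 8.0
ee_pos: [0.6272, -0.1269, 0.0588]
eef_rot: [0.542, 0.84, -0.0, 0.0]
ft_force: [1.0, -1.4, 0.9]
width: 0.0393
grip_force: 0.8
```

```bash
python3 go.py 0 0 58
```

```text
unit-frame tcp mm [  0.4 -69.4  58.8] tool cm to go [ 6.95 -0.04  0.08]
tool x yaw in unit 89.99 tilt z [ 0.001 -0.    -1.   ] F [ 1.  -1.4  0.9] t 8.0 w 0.03932294190232946 q [ 0.61  0.59 -0.65  1.57  0.38  1.12  0.3 ]
```

Emit:
{"name": "arm_command", "arguments": {
  "moves": [0.7, 0, 0, 0, 0.7, 0, 0, 0, 0.7, 0, 0, 0, 0.7, 0, 0, 0, 0.7, 0, 0, 0, 0.7, 0, 0, 0, 0.7, 0, 0, 0, 0.6, 0, 0, 0, 0.5, 0, 0, 0, 0.3, 0, 0, 0, 0.2, 0, 0, 0, 0, 0, 0, 0]
}}

```text
time: 9.0
ee_pos: [0.6002, -0.0674, 0.0585]
eef_rot: [0.542, 0.84, 0.0, -0.0]
ft_force: [0.1, 0.3, 0.9]
width: 0.0397
grip_force: 0.0
```

```bash
python3 go.py 0 0 58;python3 - <<'E'
from bench import r
import cv2
cv2.imwrite("pics/top2.png",cv2.resize(r.camera("top")[140:290,250:430,::-1],None,fx=4,fy=4,interpolation=cv2.INTER_CUBIC))
E
```

```text
unit-frame tcp mm [ 0.3 -4.1 58.5] tool cm to go [ 0.41 -0.03  0.05]
tool x yaw in unit 90.03 tilt z [-0.  0. -1.] F [0.1 0.3 0.9] t 9.0 w 0.03965172804251419 q [ 0.57  0.52 -0.68  1.67  0.37  1.08  0.2 ]
```

View pics/top2.png

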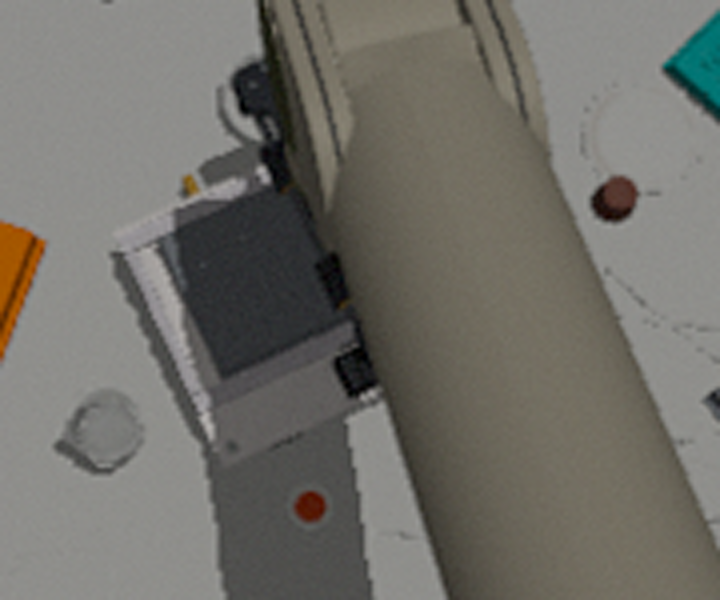

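The cover is near the stop bar, front corner at crop (228,378). I'll compute how far it has travelled.

```bash
python3 - <<'E'
from bench import r
from h import *
ci=r.camera_info("top");p=np.load("pose.npz")
for q in [(228,378),(168,242)]:
    print(((ray(ci,(np.array(q)+.5)/4-.5+[250,140],.074)[0]-p["t"])@p["M"]*1000).round(1))
E
```

```text
[-51.2 103.6  74. ]
[ 42.2 101.3  74. ]
```

The cover has moved about 86 mm, so I'll push another 7 mm or so for margin. The stop is still 18 mm away.

Emit:
{"name": "arm_command", "arguments": {
  "moves": [0.3, 0, 0, 0, 0.3, 0, 0, 0, 0.2, 0, 0, 0, 0, 0, 0, 0, 0, 0, 0, 0]
}}

```text
time: 9.47
ee_pos: [0.597, -0.0602, 0.0585]
eef_rot: [0.542, 0.84, 0.0, -0.0]
ft_force: [0.4, -0.1, 0.1]
width: 0.039
grip_force: 0.0
```

Emit:
{"name": "arm_command", "arguments": {
  "moves": [-0.5, 0, 0, 0, -1, 0, 0, 0, -1, 0, 0, 0, 0, 0, -1.5, 0, 0, 0, -3, 0, 0, 0, -3, 0, 0, 0, -3, 0, 0, 0, -3, 0, -3, 0, 0, 0, -3, 0, 0, 0, -3, 0, 0, 0, 0, 0, 0, 0]
}}

```text
time: 10.47
ee_pos: [0.6452, -0.1746, 0.1926]
eef_rot: [0.546, 0.838, -0.001, 0.001]
ft_force: [-0.1, -0.9, 0.1]
width: 0.039
grip_force: 0.0
```

```bash
python3 go.py 0 0 58;python3 - <<'E'
from bench import r
from h import *
ci=r.camera_info("wrist"); im=r.camera("wrist"); p=np.load("pose.npz")
cv2.imwrite("pics/w3.png",im[:,:,::-1])
for q in [(-48,111,74),(48,111,74),(-48,11,74),(48,11,74),(0,2,50),(-80,24.5,63),(-80,24.5,72)]: print(q,proj(ci,p["M"]@(np.array(q)/1e3)+p["t"]).round(0))
E
```

```text
unit-frame tcp mm [  -2.8 -120.3  192.6] tool cm to go [12.07  0.2  13.43]
tool x yaw in unit 89.49 tilt z [-0.    -0.003 -1.   ] F [-0.1 -0.9  0.1] t 10.4667 w 0.038956811238054466 q [ 0.65  0.53 -0.67  1.35  0.33  1.38  0.41]
(-48, 111, 74) [[ 258. -121.]]
(48, 111, 74) [[ 396. -123.]]
(-48, 11, 74) [[266.  37.]]
(48, 11, 74) [[390.  36.]]
(0, 2, 50) [[328.  55.]]
(-80, 24.5, 63) [[228.  22.]]
(-80, 24.5, 72) [[224.  19.]]
```

View pics/w3.png

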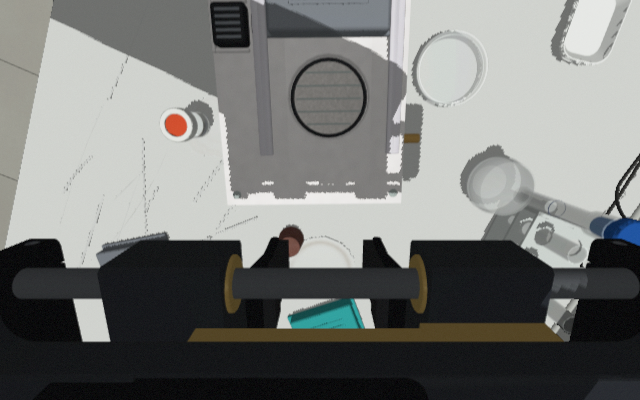

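The round opening at (329,97) is fully visible, and the cover's rear edge is at row 37, matching 94 mm of travel. The tab at (230,24) is down, the bystanders stand, and the hand is clear.

```bash
python3 -c "
from bench import r
print(r.close_job())"
```

```text
the job is handed in; nothing more can be done
None
```

The job is handed in: I pressed the tab down onto its stop and pushed the cover about 94 mm, so the filter opening is uncovered; the cover still lies in its grooves, I saw no bystander moved, and the hand is clear.

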